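Run a pressure vessel's plug into its thread

TASK

Three steel pressure vessels stand on the lab bench; two are closed, and the third has its plug standing proud, caught on the rim past the thread start. Without taking that plug out of the vessel, turn it back anticlockwise (seen from above) until its grip bar points at the two ribs on the rim and it drops into the thread start, then run it in clockwise as far as it goes, so that its head lies flush on the rim. Let go of it.

Things in the scene. Friction and masses are not known exactly. Their poses are not given: they have to be found in the camera images.
- vessel: Fixed steel pot with the proud plug, 84 mm across, 70 mm high, on a 104 mm round foot. Two closed twins 0.15 m or more away have their plug heads flush on the rim. Origin: centre of its underside on the bench, z up. Bore 43 mm wide, plug play 1.5 mm sideways. Two ribs (14 x 8 mm, 5 mm proud) on the rim at x = +-39.5 mm mark the two thread starts.
- start (a point): Foot of one rib, on the vessel's rim (70 mm up), 39.5 mm from its axis along its x; axes as the vessel's. Bar within about 10 degrees of the ribs' line: the plug can go down from 87.5 to about 74 mm. Turned clockwise from there it sinks to 70 mm within 65 degrees (head on rim); a stop ends the turn at about 78 degrees. The thread is slack, 2 mm vertical play.
- plug: Loose upright aluminium plug, 0.2-0.4 kg. Origin: on its axis, underside of the 60 mm wide, 8 mm thick head; z up. Under it a 40 mm neck, 42.5 mm long, with two lugs below the bar's ends; half a turn is all the same. Start: lugs on the rim, origin 87.5 mm up, x axis 40-68 degrees clockwise (negative yaw) of the vessel's. Home: origin 70 mm up, about 78 degrees clockwise.
- bar (a point): Centre of the top face of the plug's grip bar, 38 mm above the plug's origin, on its axis; axes as the plug's. The bar stands on the head along the plug's x: 52 mm long, 16 mm wide, 30 mm high. On the closed twins this top is 108 mm above the bench, here 125.5 mm at the start.
Not all that is in view belongs to the job. Of the things shaped like the plug, the aluminium one is meant.

How it is judged:
By the outcome, as a careful person would: the job done as asked, in the order asked, and still so for the second after the job is handed in, with the robot touching nothing.
It also fails if it takes over 42 s, if anything falls off the work surface, if the arm or the gripper's body presses on something with over 40 N, if the wrist force passes 120 N, or if a joint passes its speed limit or range.

ROBOT

A 6-joint arm with a two-finger parallel gripper is mounted at the origin on the work surface. World frame = base frame: x ahead of the robot, y to its left, z up, the work surface at z = 0. Lengths are in mm, angles in rad, forces in N, time in s.
With the tool pointing down it reaches from about 275 to 750 mm from the base axis. Payload 10.2 kg.
Tool frame: the origin (TCP) lies at the very end of the fingers, on their centre line; the grasp point (between the pads) lies 19 mm behind it; z points along the fingers, x is the direction in which the jaws open and shut, and the axes are right-handed (so a half turn about z gives the same grasp; the last joint's range is limited). The gripper opens to 85 mm and grips with 20 to 120 N. Pads are 22 mm wide; open, the fingers measure 114 mm over their backs; the gripper's body (76 mm by 85 mm) begins 54 mm behind the grasp point. The pads swing forward as they close: fully open they stand 13 mm farther back than shut.
Start: joints at [0.917, 0.313, 1.498, -0, 1.331, -0.223], TCP at [219.252, 477.032, 231.294] pointing down, gripper open.
Joint ranges: [-2.94, 2.94], [-0.97, 2.17], [0.19, 2.56], [-1.23, 4.37], [0.02, 3.11], [-2.88, 2.88]. Speed limits (rad/s): [2.39, 2.39, 3.01, 3.14, 3.14, 3.14].

INTERFACE

Orientations are given as a unit quaternion [w, x, y, z].
In Python, from rig import ctrl, cams gives the robot as it stands.
- The arm moves only by the tool play_rows, never from a script. Its argument "steps" is a list of rows, each a list of 2 entries, a list of its own where there are three numbers: the shift along the tool's x, y, z normalised to -1 to 1, where 1 is 0.75 m, then the turn, a rotation vector about the tool's x, y, z normalised to -1 to 1, where 1 is 45 degrees. A call has 1 to 20 rows; each row shifts and turns the commanded pose from where the row before left it, along the tool's axes as they then stand; what a row does not reach is not made up. A row lasts 1/10 s, in which the tool goes at most 50 mm and 8.59 degrees, less where a joint would pass 70% of its speed; a pose out of reach is approached as far as the arm can. A call with a number of a shift or a turn outside -1 to 1 is refused whole. A call with a gripper value outside its range is refused whole. "grip" is the closure, from 0 (fully open) to 1 (shut), set as the call begins (left out, the last holds). The fingers move at their own pace and stop on an object; "squeeze" is the grip in N (left out, the last holds). Time passes only in rows, so rows that do not move let the fingers close. It gives the time, the measured TCP pose, the force and the opening at its end, in the units of the state.
- ctrl.sense(): the state, without advancing time (a new reading comes with each control period).
- cams.capture(name): name is "side" or "top"; returns the picture (420x560x3 uint8, red, green, blue); there is no depth.
- cams.camera_info(name): a dict with "fx", "fy", "cx", "cy" (pixels), "dist_coeffs" ([k1, k2, p1, p2, k3] as OpenCV has them; the pictures are not rectified), "xyz" and "attitude" of the camera in the world. Camera axes: x right, y up, looking along -z (the intrinsics and any distortion apply to the point x, -y, -z); pixel columns grow to the right and rows downward; lengths in mm; the calibration is good to about 2 mm. A picture is of the moment at which its call begins. camera_info takes no time and is no camera call.
- ctrl.finish_job(): hands the job in, once; it reports no verdict.
Trained networks look in the newest picture that a camera, given by its name, has taken for a name from the list of things; names that differ only in an ending like _2 or _b are one class to them, and where a whole thing is asked for, a point or a joint stands for the part that bears it (a point fixed in the world has none). Each returns a list of dicts, best first, with "p" (0 to 1); they miss things now and then, are a little off and sometimes report something else, mostly with a low value. They report only what shows in the picture. A call takes as long as a camera call. They do not tell look-alikes from the thing itself.
- cams.search_frame(camera, thing): "rect" ([centre column, centre row, width, height] in pixels, round what is visible of it).
- cams.tip_of(camera, thing): "pixel" ([column, row] in pixels: a listed point, or the origin of a listed thing).
The state is a dict: "time_s": time; "joints": joint angles; "dq": joint speeds; "tau": joint torques, N m; "eef_pos": TCP position; "ee_rot": TCP orientation; "force": force on the tool from outside, world axes, zero at the start; "wrist_torque": the same for the moment, N m; "grip_width": opening from 0.0 (shut) to 1.0 (fully open).
Only numpy, scipy, OpenCV 4.12 (cv2) and the standard library are available. Lean on these libraries where they do the work, as an engineer would, in place of code of your own. Each camera call takes 0.05 s, during which the arm holds its last target.

## Working session

There is one attempt and no reset: what is moved stays moved. The work goes in short steps, Python scripts to look and compute and a tool call to move; the robot and the scene stay as the last step left them, time stands still between calls to the robot, and variables do not carry over. Pictures are saved under pics/ and viewed, and the job is handed in when it is done.

Besides the shell and the picture viewer there is one more tool, called as name(argument=value, ...), one argument or row to a line, values as JSON. play_rows: Moves the arm, as the interface text tells. Its arguments: {"type":"object","properties":{"steps":{"type":"array"},"grip":{"type":"number"},"squeeze":{"type":"number"}},"required":["steps"]}

```bash
ls; mkdir -p pics
python3 - <<'E'
from rig import ctrl,cams
import cv2
for n in("side","top"):
    im=cams.capture(n); cv2.imwrite(f"pics/{n}0.png",im[:,:,::-1])
    print(n,cams.camera_info(n))
    for t in("vessel","plug"):
        print(t,[(d['p'],d['rect']) for d in cams.search_frame(n,t)])
    for t in("bar","start"):
        print(t,[(d['p'],d['pixel']) for d in cams.tip_of(n,t)])
print(ctrl.sense())
E
```

```text
pics
side {'fx': 381.5895588109511, 'fy': 381.5895588109511, 'cx': 284.24008856670184, 'cy': 206.78462373060515, 'dist_coeffs': array([0.03394592, 0.        , 0.        , 0.        , 0.        ]), 'xyz': array([445.82454173, 588.24832634, 461.14920338]), 'attitude': array([-0.01525056, -0.01971997,  0.49941016,  0.86600695])}
vessel [(0.64, [280.1, 248.4, 55.5, 56.4])]
plug [(0.98, [197.1, 268.5, 33.6, 53.8]), (0.76, [280.4, 217.2, 31.7, 38.4]), (0.75, [346.8, 247.5, 35.0, 45.2]), (0.55, [304.9, 210.1, 29.1, 38.3])]
bar [(0.92, [280.8, 204.2]), (0.81, [348.8, 228.4]), (0.73, [191.6, 253.1]), (0.58, [300.0, 194.1])]
start [(0.83, [261.9, 232.2]), (0.47, [280.4, 217.6])]
top {'fx': 391.27055982856047, 'fy': 391.27055982856047, 'cx': 273.88506334160485, 'cy': 207.44775236191478, 'dist_coeffs': array([-0.04048243,  0.        ,  0.        ,  0.        ,  0.        ]), 'xyz': array([391.81241243,  -1.44157562, 745.96041645]), 'attitude': array([-0.70146016, -0.04489738,  0.08118714,  0.70664454])}
vessel [(0.67, [253.5, 224.6, 52.8, 57.1])]
plug [(0.94, [253.2, 221.7, 40.2, 34.8]), (0.9, [
[... 203 characters left out ...]
art [(0.9, [253.1, 204.4])]
{'time_s': 0.5, 'joints': array([ 9.16596887e-01,  3.12921631e-01,  1.49777111e+00,  9.50972992e-06,
        1.33099745e+00, -2.23396903e-01]), 'dq': array([ 0.00022978,  0.00076374,  0.00157863, -0.00067213, -0.00197157,
       -0.00017166]), 'tau': array([-1.58774070e-03, -4.11928976e+01, -2.59770298e+01, -1.96560732e-04,
        7.64368615e-04, -5.93370814e-06]), 'eef_pos': array([219.23545345, 477.01217996, 231.25630574]), 'ee_rot': array([ 1.22226085e-05,  8.41903259e-01,  5.39628483e-01, -4.74372343e-05]), 'force': array([-0.02054458, -0.23319995,  0.13213794]), 'wrist_torque': array([ 0.00516036, -0.01274512, -0.01758297]), 'grip_width': 0.9985272082519109}
```

Run:
```python
import cv2
a=cv2.imread("pics/side0.png");b=cv2.imread("pics/top0.png")
c=cv2.resize(a[150:320,150:400],None,fx=3.0,fy=3.0,interpolation=cv2.INTER_CUBIC);cv2.imwrite("pics/side0c.png",c)
c=cv2.resize(b[110:330,170:370],None,fx=2.7,fy=2.7,interpolation=cv2.INTER_CUBIC);cv2.imwrite("pics/top0c.png",c)
```

```text
(no output)
```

View pics/side0.png

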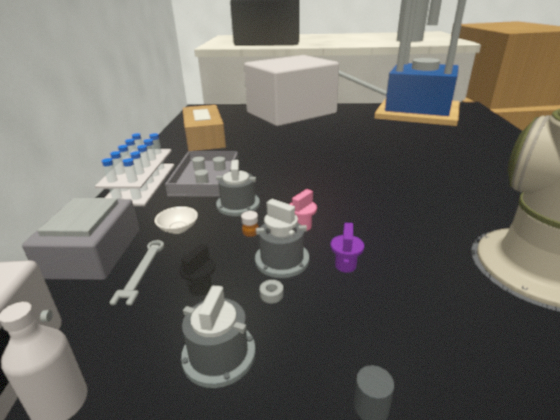

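View pics/side0c.png

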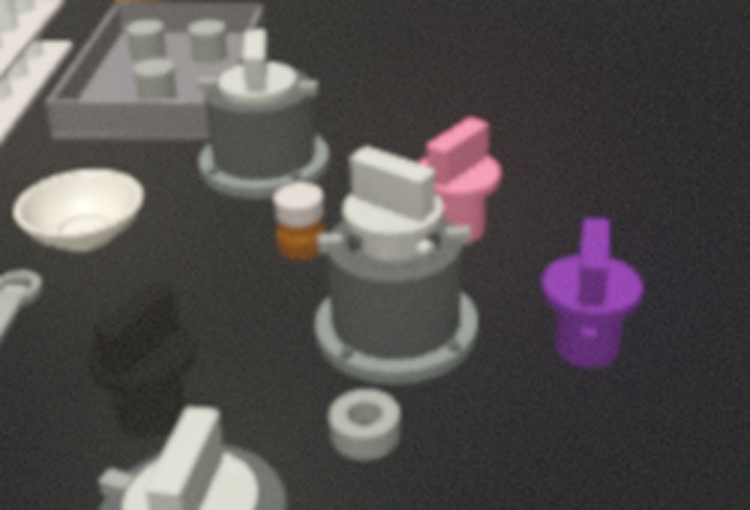

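View pics/top0.png

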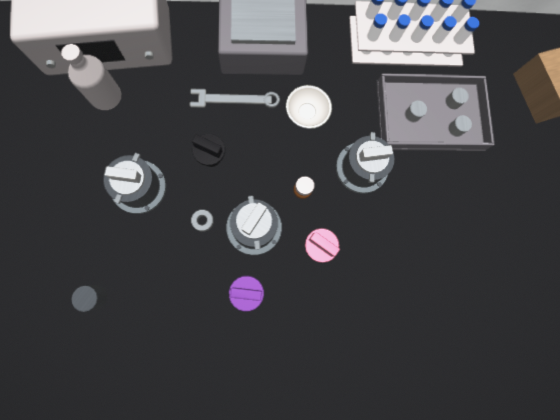

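View pics/top0c.png

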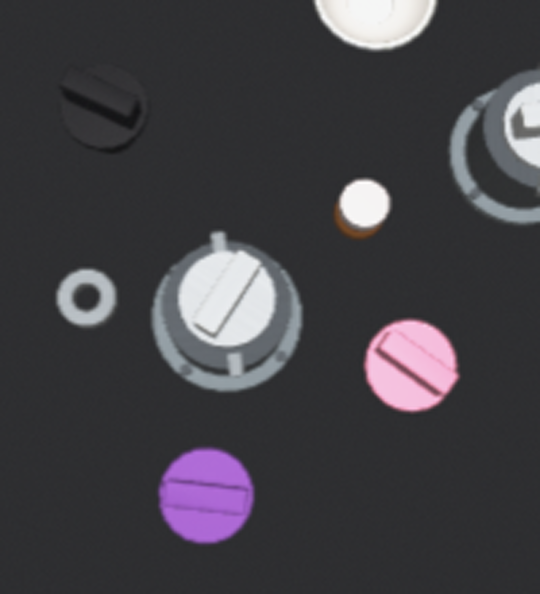

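The candidates, in the top view, are:
- the aluminium plug in the middle vessel at (254,222), which stands proud with its lugs visible above the rim in the side view
- the closed twins at (127,180) and (372,160)
- the loose purple (246,293), pink (322,245) and black (208,150) plugs

The middle one fits the description. Next I'll enlarge it and measure.

```bash
python3 - <<'E'
import cv2
b=cv2.imread("pics/top0.png");a=cv2.imread("pics/side0.png")
c=cv2.resize(b[190:260,220:290],None,fx=8,fy=8,interpolation=cv2.INTER_CUBIC);cv2.imwrite("pics/top0d.png",c)
c=cv2.resize(a[190:280,245:320],None,fx=6.6,fy=6.6,interpolation=cv2.INTER_CUBIC);cv2.imwrite("pics/side0d.png",c)
E
cat > h.py <<'E'
import numpy as np,cv2
from rig import ctrl,cams
from scipy.spatial.transform import Rotation as R
def rot(q): return R.from_quat([q[1],q[2],q[3],q[0]])
def ray(cam,uv,z):
    i=cams.camera_info(cam);K=np.array([[i['fx'],0,i['cx']],[0,i['fy'],i['cy']],[0,0,1]])
    p=cv2.undistortPoints(np.array([[uv]],float),K,i['dist_coeffs'])[0,0]
    d=rot(i['attitude']).apply([p[0],-p[1],-1]);o=i['xyz']
    return o+d*(z-o[2])/d[2]
def proj(cam,P):
    i=cams.camera_info(cam);K=np.array([[i['fx'],0,i['cx']],[0,i['fy'],i['cy']],[0,0,1]])
    q=rot(i['attitude']).inv().apply(np.atleast_2d(P)-i['xyz'])*[1,-1,-1]
    return cv2.projectPoints(q,np.zeros(3),np.zeros(3),K,i['dist_coeffs'])[0][:,0]
E
```

```text
(no output)
```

View pics/top0d.png

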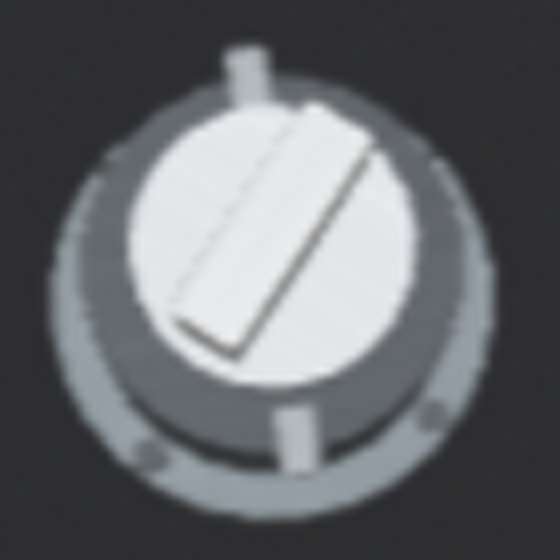

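View pics/side0d.png

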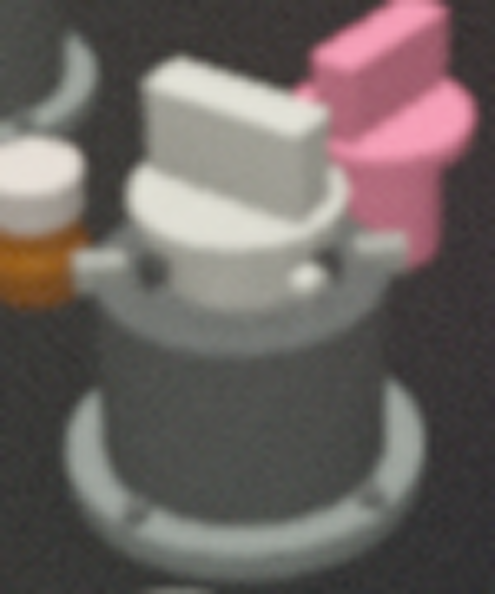

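Run:
```python
from h import *
f=lambda x,y:((x+.5)/8-.5+220,(y+.5)/8-.5+190)
c=np.array([ray("top",f(*p),125.5) for p in[(310,105),(372,142),(238,352),(178,315)]])
print(c.round(1),"ctr",c.mean(0).round(1))
d=c[:2].mean(0)-c[2:].mean(0);print(np.linalg.norm(d),"bar yaw",np.degrees(np.arctan2(d[1],d[0])), np.linalg.norm(c[0]-c[1]))
u=ray("top",f(246,48),75);l=ray("top",f(300,471),75);d=u-l
print("ribs",u,l,(u+l)/2,np.linalg.norm(d),np.degrees(np.arctan2(d[1],d[0])))
g=lambda x,y:((x+.5)/6.6-.5+245,(y+.5)/6.6-.5+190)
c=np.array([ray("side",g(*p),125.5) for p in[(145,80),(182,58),(327,108),(302,135)]])
print("side",c.round(1),c.mean(0).round(1));d=c[:2].mean(0)-c[2:].mean(0);print(np.degrees(np.arctan2(d[1],d[0])))
s=ctrl.sense();print(s['time_s'],rot(s['ee_rot']).as_matrix().round(3))
```

```text
[[511.7  -9.  125.5]
 [504.  -21.5 125.5]
 [461.7   5.5 125.5]
 [469.2  17.4 125.5]] ctr [486.6  -1.9 125.5]
50.1307179532921 bar yaw -32.215306861856746 14.595674295120832
ribs [534.13488888   4.26602302  75.        ] [441.76546715  -7.13013456  75.        ] [487.95017802  -1.43205577  75.        ] 93.06977209548285 7.0333738254283364
side [[511.7  -9.4 125.5]
 [502.5 -22.  125.5]
 [461.7   5.2 125.5]
 [467.9  19.5 125.5]] [485.9  -1.7 125.5]
-33.57118296348666
0.5 [[ 0.418  0.909 -0.   ]
 [ 0.909 -0.418 -0.   ]
 [-0.    -0.    -1.   ]]
```

play_rows(
  steps=[
    [[-0.0359, 0.0492, 0], [0, 0, 0]],
    [[-0.0359, 0.0492, 0], [0, 0, 0]],
    [[-0.0359, 0.0492, 0], [0, 0, 0]],
    [[-0.0359, 0.0492, 0], [0, 0, 0]],
    [[-0.0359, 0.0492, 0], [0, 0, 0]],
    [[-0.0359, 0.0492, 0], [0, 0, 0]],
    [[-0.0359, 0.0492, 0], [0, 0, 0]],
    [[-0.0359, 0.0492, 0], [0, 0, 0]],
    [[-0.0359, 0.0492, 0], [0, 0, 0]],
    [[-0.0359, 0.0492, 0], [0, 0, 0]],
    [[-0.0359, 0.0492, 0], [0, 0, 0]],
    [[-0.0359, 0.0492, 0], [0, 0, 0]],
    [[0, 0, 0.05], [0, 0, 0.182]],
    [[0, 0, 0], [0, 0, 0]],
    [[0, 0, 0], [0, 0, 0]],
  ],
  grip=0,
)

```text
time_s: 2.0
eef_pos: [486.4, -1.0, 194.3]
ee_rot: [-0.0, 0.877, 0.48, -0.0]
force: [-0.6, 0.1, 0.8]
grip_width: 1.0
```

Run:
```python
from h import *
s=ctrl.sense();M=rot(s['ee_rot']).as_matrix()
print(s['time_s'],s['eef_pos'],np.degrees(np.arctan2(M[1,0],M[0,0])),M[2],s['joints'])
d=np.array([486.7,-1.8,101])-s['eef_pos'];print("tool mm",M.T@d,"norm",M.T@d/750)
```

```text
2.0 [486.4095487   -1.04362752 194.27135892] 57.33642184989425 [-2.16397166e-04 -9.84511910e-04 -9.99999492e-01] [-2.43642618e-01  2.62331441e-01  1.66591020e+00  1.18169400e-04
  1.21435292e+00 -1.24439314e+00]
tool mm [-0.45981345  0.74456236 93.27077278] norm [-0.00061308  0.00099275  0.12436103]
```

play_rows(
  steps=[
    [[-0.0006, 0.001, 0.0427], [0, 0, 0]],
    [[0, 0, 0.0427], [0, 0, 0]],
    [[0, 0, 0.0413], [0, 0, 0]],
    [[0, 0, 0], [0, 0, 0]],
    [[0, 0, 0], [0, 0, 0]],
  ],
  grip=0,
)

```text
time_s: 2.5
eef_pos: [487.9, -1.9, 100.7]
ee_rot: [0.001, 0.878, 0.479, 0.001]
force: [1.1, -0.6, -0.2]
grip_width: 0.999
```

play_rows(
  steps=[
    [[0, 0, 0], [0, 0, 0]],
    [[0, 0, 0], [0, 0, 0]],
    [[0, 0, 0], [0, 0, 0]],
    [[0, 0, 0], [0, 0, 0]],
    [[0, 0, 0], [0, 0, 0]],
    [[0, 0, 0], [0, 0, 0]],
    [[0, 0, 0], [0, 0, 0]],
    [[0, 0, 0], [0, 0, 0]],
  ],
  grip=1,
  squeeze=40,
)

```text
time_s: 3.3
eef_pos: [487.3, -2.3, 99.1]
ee_rot: [0.0, 0.878, 0.478, 0.0]
force: [-1.0, -0.1, 5.3]
grip_width: 0.178
```

```bash
cat > st.py <<'E'
from h import *
s=ctrl.sense();M=rot(s['ee_rot']).as_matrix()
print(s['time_s'],s['eef_pos'].round(2),"yaw",np.degrees(np.arctan2(M[1,0],M[0,0])).round(2),M[2].round(4),"F",s['force'].round(1),s['wrist_torque'].round(2),"w",s['grip_width']*85)
E
cat > look.py <<'E'
import sys
from h import *
n=sys.argv[1]
a=cams.capture("top");b=cams.capture("side")
u=cv2.resize(a[180:270,210:300],(500,500),interpolation=cv2.INTER_CUBIC)
v=cv2.resize(b[180:280,230:330],(500,500),interpolation=cv2.INTER_CUBIC)
# 800x600 max
cv2.imwrite(f"pics/{n}.png",cv2.resize(np.hstack([u,v]),(800,400))[:,:,::-1])
E
python3 st.py; python3 look.py g1
```

```text
3.3 [487.27  -2.27  99.13] yaw 57.13 [ 2.e-04  6.e-04 -1.e+00] F [-1.  -0.1  5.3] [0.07 0.15 0.07] w 15.124099842804982
```

View pics/g1.png

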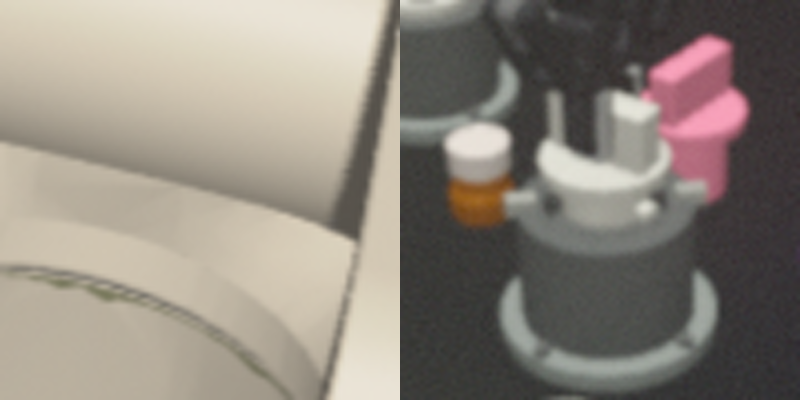

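play_rows(
  steps=[
    [[0, 0, 0], [0, 0, -0.0889]],
    [[0, 0, 0], [0, 0, -0.0889]],
    [[0, 0, 0], [0, 0, -0.0889]],
    [[0, 0, 0], [0, 0, -0.0889]],
    [[0, 0, 0], [0, 0, -0.0889]],
    [[0, 0, 0], [0, 0, -0.0889]],
    [[0, 0, 0], [0, 0, -0.0889]],
    [[0, 0, 0], [0, 0, -0.0889]],
    [[0, 0, 0], [0, 0, -0.0889]],
    [[0, 0, 0], [0, 0, -0.0889]],
    [[0, 0, 0], [0, 0, 0]],
    [[0, 0, 0], [0, 0, 0]],
  ],
)

```text
time_s: 4.6
eef_pos: [486.8, -2.2, 98.4]
ee_rot: [-0.0, 0.662, 0.749, -0.0]
force: [0.3, -0.1, -1.6]
grip_width: 0.179
```

```bash
python3 st.py; python3 look.py g2
```

```text
4.6 [486.83  -2.22  98.44] yaw 97.02 [ 3.e-04 -7.e-04 -1.e+00] F [ 0.3 -0.1 -1.6] [ 0.   -0.07  0.  ] w 15.24989143313046
```

View pics/g2.png

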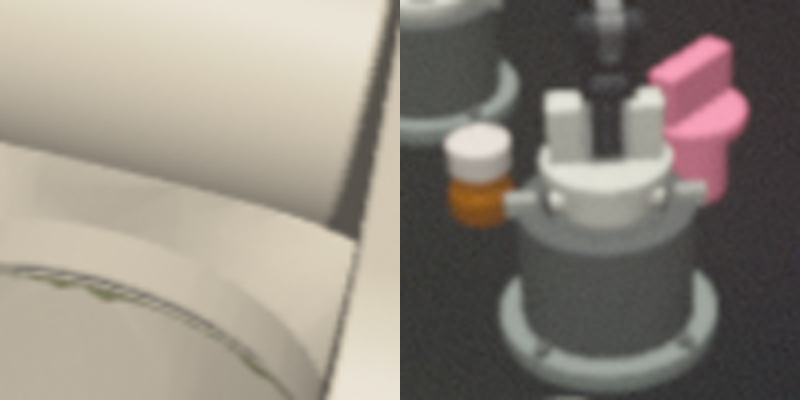

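The bar now points at the ribs and its lugs sit over the starts. I'll lower it.

play_rows(
  steps=[
    [[0, 0.0008, 0.0027], [0, 0, 0]],
    [[0, 0, 0.0027], [0, 0, 0]],
    [[0, 0, 0.0027], [0, 0, 0]],
    [[0, 0, 0], [0, 0, 0]],
  ],
)

```text
time_s: 5.1
eef_pos: [487.5, -2.1, 92.3]
ee_rot: [-0.0, 0.662, 0.75, -0.0]
force: [0.4, 0.5, -0.9]
grip_width: 0.18
```

```bash
python3 st.py
```

```text
5.1 [487.46  -2.12  92.34] yaw 97.12 [ 3.e-04 -6.e-04 -1.e+00] F [ 0.4  0.5 -0.9] [-0.02 -0.01  0.  ] w 15.288165329544993
```

play_rows(
  steps=[
    [[0, 0, 0.0027], [0, 0, 0]],
    [[0, 0, 0.0027], [0, 0, 0]],
    [[0, 0, 0.0027], [0, 0, 0]],
    [[0, 0, 0.0013], [0, 0, 0]],
    [[0, 0, 0], [0, 0, 0]],
    [[0, 0, 0], [0, 0, 0]],
  ],
)

```text
time_s: 5.7
eef_pos: [487.6, -2.2, 85.7]
ee_rot: [0.0, 0.662, 0.75, 0.0]
force: [-0.3, 0.6, -0.8]
grip_width: 0.177
```

```bash
python3 st.py; python3 look.py g3
```

```text
5.7 [487.65  -2.16  85.71] yaw 97.13 [-0.  0. -1.] F [-0.3  0.6 -0.8] [0.02 0.1  0.01] w 15.059222450038478
```

View pics/g3.png

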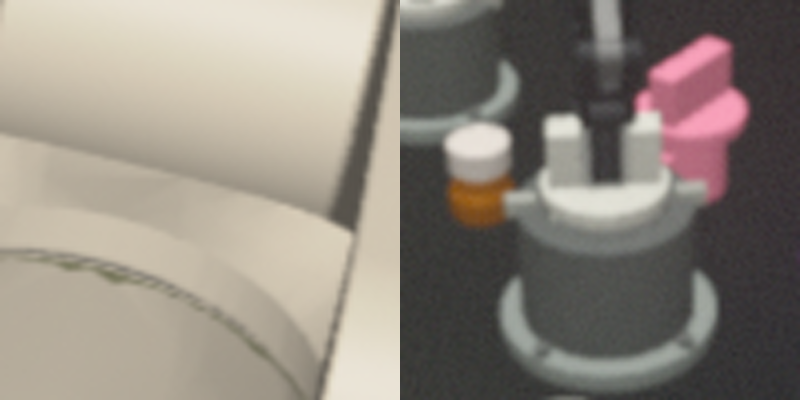

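play_rows(
  steps=[
    [[0, 0, 0.0012], [0, 0, 0]],
    [[0, 0, 0.0008], [0, 0, 0]],
    [[0, 0, 0], [0, 0, 0]],
    [[0, 0, 0], [0, 0, 0]],
  ],
)

```text
time_s: 6.2
eef_pos: [487.8, -2.2, 85.3]
ee_rot: [0.0, 0.662, 0.75, 0.0]
force: [-5.8, 0.1, 12.3]
grip_width: 0.181
```

```bash
python3 st.py
```

```text
6.2 [487.83  -2.18  85.27] yaw 97.14 [-3.e-04  6.e-04 -1.e+00] F [-5.8  0.1 12.3] [ 0.19  0.99 -0.01] w 15.415445178828444
```

Seated at about 74 mm. Next I'll turn it clockwise, letting it sink.

play_rows(
  steps=[
    [[0, 0, 0.0002], [0, 0, 0.0889]],
    [[0, 0, 0.0003], [0, 0, 0.0889]],
    [[0, 0, 0.0003], [0, 0, 0.0889]],
    [[0, 0, 0.0003], [0, 0, 0.0889]],
    [[0, 0, 0.0003], [0, 0, 0.0889]],
    [[0, 0, 0], [0, 0, 0]],
  ],
)

```text
time_s: 6.8
eef_pos: [488.7, -2.5, 84.1]
ee_rot: [0.001, 0.783, 0.623, 0.001]
force: [0.8, -1.0, 6.9]
grip_width: 0.178
```

```bash
python3 st.py
```

```text
6.8 [488.67  -2.47  84.13] yaw 77.0 [-0.     0.003 -1.   ] F [ 0.8 -1.   6.9] [-0.09  0.   -0.1 ] w 15.111924261933003
```

play_rows(
  steps=[
    [[0, 0, 0.0004], [0, 0, 0.0889]],
    [[0, 0, 0.0004], [0, 0, 0.0889]],
    [[0, 0, 0.0004], [0, 0, 0.0889]],
    [[0, 0, 0.0004], [0, 0, 0.0889]],
    [[0, 0, 0.0004], [0, 0, 0.0889]],
    [[0, 0, 0.0004], [0, 0, 0.0889]],
    [[0, 0, 0.0004], [0, 0, 0.0889]],
    [[0, 0, 0.0004], [0, 0, 0.0889]],
    [[0, 0, 0.0004], [0, 0, 0.0889]],
    [[0, 0, 0.0004], [0, 0, 0.0889]],
    [[0, 0, 0], [0, 0, 0]],
  ],
)

```text
time_s: 7.9
eef_pos: [488.6, -2.1, 81.7]
ee_rot: [0.001, 0.948, 0.317, 0.001]
force: [-2.6, 2.0, 14.4]
grip_width: 0.18
```

```bash
python3 st.py; python3 look.py g4
```

```text
7.9 [488.61  -2.09  81.74] yaw 37.01 [ 0.0021  0.0021 -1.    ] F [-2.6  2.  14.4] [ 0.23  0.7  -0.26] w 15.321785832021664
```

View pics/g4.png

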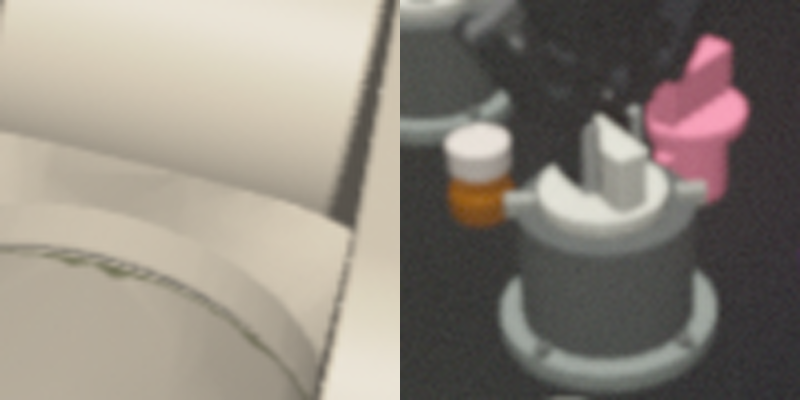

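play_rows(
  steps=[
    [[0, 0, 0.0004], [0, 0, 0.0667]],
    [[0, 0, 0.0002], [0, 0, 0.0667]],
    [[0, 0, 0], [0, 0, 0.0667]],
    [[0, 0, 0], [0, 0, 0.0667]],
    [[0, 0, 0], [0, 0, 0.0667]],
    [[0, 0, 0], [0, 0, 0]],
  ],
)

```text
time_s: 8.6
eef_pos: [488.8, -2.4, 81.7]
ee_rot: [0.001, 0.981, 0.191, 0.002]
force: [-3.1, 1.6, 18.8]
grip_width: 0.179
```

```bash
python3 st.py
```

```text
8.6 [488.82  -2.38  81.69] yaw 22.08 [ 0.0027  0.0023 -1.    ] F [-3.1  1.6 18.8] [ 0.1   0.93 -0.02] w 15.198146308014875
```

play_rows(
  steps=[
    [[0, 0, 0], [0, 0, 0.0444]],
    [[0, 0, 0], [0, 0, 0.0444]],
    [[0, 0, 0], [0, 0, 0]],
  ],
)

```text
time_s: 8.9
eef_pos: [488.1, -2.5, 81.6]
ee_rot: [0.001, 0.987, 0.158, 0.001]
force: [-7.6, -0.7, 22.3]
grip_width: 0.179
```

```bash
python3 st.py
```

```text
8.9 [488.05  -2.5   81.64] yaw 18.17 [ 7.0e-04  1.8e-03 -1.0e+00] F [-7.6 -0.7 22.3] [-0.08  1.74  0.44] w 15.255990097894179
```

play_rows(
  steps=[
    [[0, 0, 0], [0, 0, 0.0444]],
    [[0, 0, 0], [0, 0, 0.0444]],
    [[0, 0, 0], [0, 0, 0]],
  ],
)

```text
time_s: 9.2
eef_pos: [487.7, -2.4, 81.6]
ee_rot: [0.001, 0.992, 0.124, 0.0]
force: [-9.4, 0.2, 22.2]
grip_width: 0.181
```

```bash
python3 st.py; python3 look.py g5
```

```text
9.2 [487.73  -2.43  81.59] yaw 14.3 [ 0.      0.0019 -1.    ] F [-9.4  0.2 22.2] [0.11 1.68 1.34] w 15.35142710383097
```

View pics/g5.png

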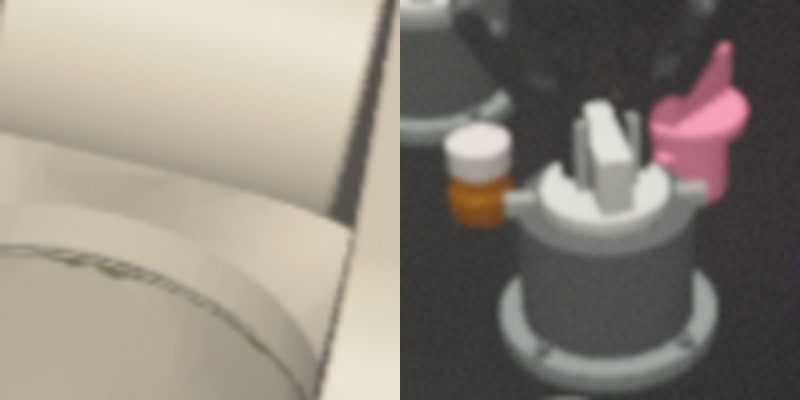

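Torque rose at the stop (about 79° clockwise) and the height is settled. I'll ease the preload, let go and back off.

play_rows(
  steps=[
    [[0, 0, -0.002], [0, 0, 0]],
    [[0, 0, 0], [0, 0, 0]],
  ],
)

```text
time_s: 9.5
eef_pos: [487.6, -2.4, 81.7]
ee_rot: [0.001, 0.992, 0.124, -0.0]
force: [-4.5, -2.2, 9.0]
grip_width: 0.181
```

```bash
python3 st.py
```

```text
9.5 [487.58  -2.43  81.67] yaw 14.27 [-4.0e-04  1.2e-03 -1.0e+00] F [-4.5 -2.2  9. ] [-0.18  0.88  1.31] w 15.359893049488075
```

play_rows(
  steps=[
    [[0, 0, 0], [0, 0, 0]],
    [[0, 0, 0], [0, 0, 0]],
    [[0, 0, 0], [0, 0, 0]],
    [[0, 0, 0], [0, 0, 0]],
    [[0, 0, 0], [0, 0, 0]],
    [[0, 0, 0], [0, 0, 0]],
    [[0, 0, 0], [0, 0, 0]],
    [[0, 0, 0], [0, 0, 0]],
  ],
  grip=0.5,
)

```text
time_s: 10.3
eef_pos: [487.7, -2.2, 81.2]
ee_rot: [0.0, 0.992, 0.123, 0.0]
force: [0.7, -0.3, 0.2]
grip_width: 0.496
```

```bash
python3 st.py;python3 look.py g6
```

```text
10.3 [487.67  -2.17  81.16] yaw 14.13 [ 0.  0. -1.] F [ 0.7 -0.3  0.2] [-0.02 -0.04 -0.01] w 42.175701148809445
```

View pics/g6.png

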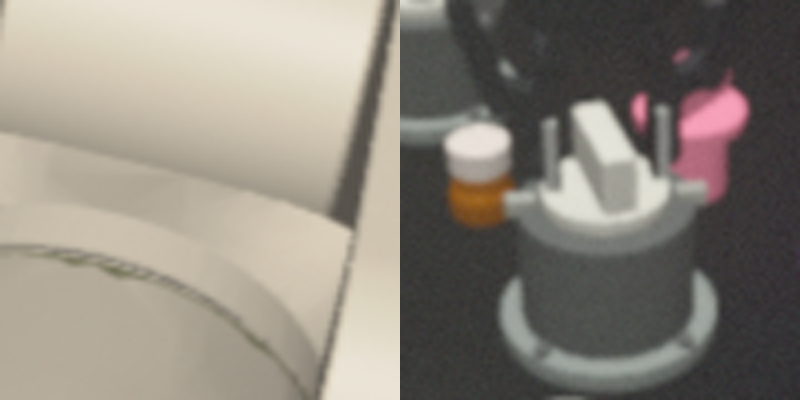

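play_rows(
  steps=[
    [[0, 0, -0.03], [0, 0, 0]],
    [[0, 0, -0.06], [0, 0, 0]],
    [[0, 0, -0.06], [0, 0, 0]],
    [[0, 0, -0.05], [0, 0, 0]],
    [[0, -0.06, 0], [0, 0, 0]],
    [[0, -0.06, 0], [0, 0, 0]],
    [[0, -0.06, 0], [0, 0, 0]],
    [[0, -0.06, 0], [0, 0, 0]],
    [[-0.06, -0.03, 0], [0, 0, 0]],
    [[-0.06, -0.03, 0], [0, 0, 0]],
    [[-0.03, -0.03, 0], [0, 0, 0]],
    [[0, 0, 0], [0, 0, 0]],
    [[0, 0, 0], [0, 0, 0]],
  ],
)

```text
time_s: 11.7
eef_pos: [318.9, 210.4, 231.5]
ee_rot: [-0.0, 0.992, 0.123, 0.001]
force: [-0.4, -0.3, -0.7]
grip_width: 0.499
```

```bash
python3 st.py;python3 look.py g7
python3 - <<'E'
from h import *
cv2.imwrite("pics/top8.png",cams.capture("top")[:,:,::-1])
E
```

```text
11.7 [318.88 210.4  231.45] yaw 14.19 [ 1.1e-03  1.0e-04 -1.0e+00] F [-0.4 -0.3 -0.7] [-0.02 -0.    0.01] w 42.4218650656988
```

View pics/g7.png

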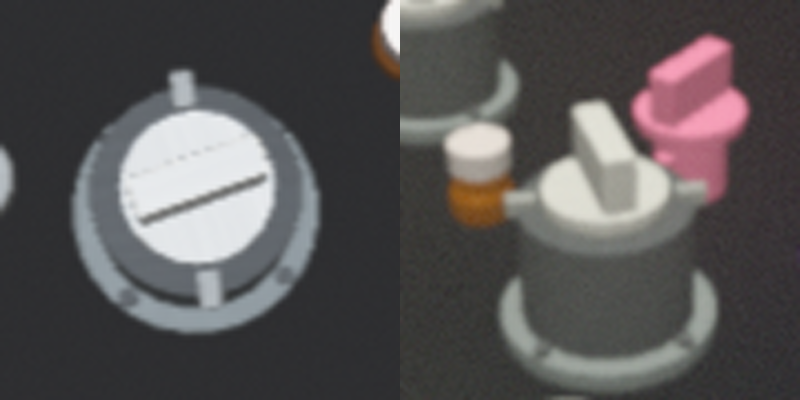

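View pics/top8.png

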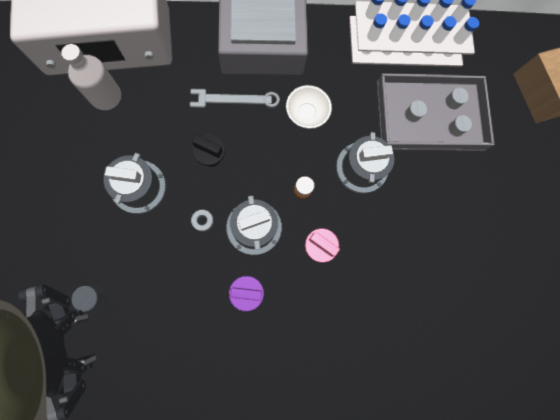

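Run:
```python
from h import *
b=cams.capture("side");a=cams.capture("top")
M=[]
for cam,im in(("side",b),("top",a)):
    o=im[:,:,::-1].copy()
    for z,col in((108,(0,0,255)),(112,(255,0,0))):
        y=np.radians(-70.7);R2=np.array([[np.cos(y),-np.sin(y)],[np.sin(y),np.cos(y)]])
        P=[np.r_[R2@[sx*26,sy*8]+[487.8,-1.9],z] for sx,sy in((1,1),(1,-1),(-1,-1),(-1,1))]
        M.append((cam,col,proj(cam,P)))
    x0,y0=(240,180) if cam=="side" else (215,185)
    c=cv2.resize(o[y0:y0+80,x0:x0+80],(400,400),interpolation=cv2.INTER_CUBIC)
    for k,col,p in M:
        if k==cam: cv2.polylines(c,[np.int32((p-[x0,y0]+.5)*5-.5)],True,col,1)
    cv2.imwrite(f"pics/z_{cam}.png",c)
cv2.imwrite("pics/z.png",np.hstack([cv2.imread("pics/z_side.png"),cv2.imread("pics/z_top.png")]))
```

```text
(no output)
```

View pics/z.png

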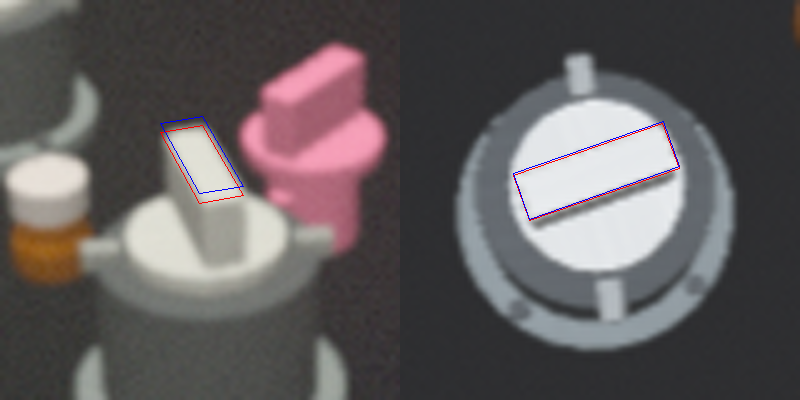

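The bar top matches the 108 mm outline (red) at about 78° clockwise, so the head is flush and the gripper is clear.

Run:
```python
from rig import ctrl
print(ctrl.finish_job(), ctrl.sense()['time_s'])
```

```text
the job is handed in; nothing more can be done
the job is handed in; nothing more can be done
```

The proud plug on the middle vessel is now run fully in with its head flush on the rim. The gripper has let go and moved clear, and the job is handed in at about 12 s.

- **What I did:** I gripped the plug's bar and turned it 40° anticlockwise until it pointed at the ribs. I lowered it about 13 mm into the thread start, where it seated with roughly 12 N. Then I ran it clockwise until the torque rose at the stop, and released it. The plug stayed in the vessel throughout.
- **Final checks:** In the pictures the bar lies about 78° clockwise of the ribs, and its top matches the 108 mm outline in both views. The other plugs and the twins look unmoved. The force readings I took peaked at about 24 N, between moves rather than continuously.
- **One disagreement:** The gripper itself turned about 4° past the plug's home angle. I put that down to slip or give in the grip against the stop, since the pictures show the plug at its home angle.

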